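# Fit a bench pin into its holder and hold it home

### The arm

A 7-joint arm with a two-finger parallel gripper is mounted at the origin on the work surface. World frame = base frame: x ahead of the robot, y to its left, z up, the work surface at z = 0. Lengths are in m, angles in rad, forces in N, time in s.
With the tool pointing down it reaches from about 0.425 to 0.925 m from the base axis. Payload 6.8 kg.
Tool frame: the origin (TCP) lies where the fingers leave the gripper's body, on its centre line; the fingertips stand 73 mm ahead of it and the grasp point (between the pads) lies 54 mm ahead of it; z points along the fingers, y is the line along which they close (so a half turn about z gives the same grasp; the last joint's range is limited). The gripper opens to 85 mm and grips with 20 to 120 N. Pads are 22 mm wide; open, the fingers measure 114 mm over their backs; the gripper's body (76 mm by 85 mm) begins 54 mm behind the grasp point. The pads swing forward as they close: fully open they stand 13 mm farther back than shut.
Start: joints at [1.237, 0.477, 0.022, 1.555, -0.011, 1.109, -0.083], TCP at [0.151, -0.658, 0.304] pointing down, gripper open.
Joint ranges: [-2.96, 2.96], [-0.34, 2.1], [-1.41, 1.46], [0.24, 2.44], [-1.37, 4.51], [0.17, 1.92], [-2.96, 2.96]. Speed limits (rad/s): [2.39, 2.39, 3.14, 3.14, 3.14, 3.14, 3.14].

### API

Orientations are given as [roll, pitch, yaw] about the fixed x, y, z axes, in that order (R = Rz(yaw) Ry(pitch) Rx(roll)).
In Python, from bench import ctrl gives the robot as it stands.
- The arm moves only by the shell command python3 -m crank 'ROWS' [OPENING]. ROWS is JSON, a list of rows, each a list of 2 entries, a list of its own where there are three numbers: the shift along the tool's x, y, z in m, then the turn about the tool's z in rad. A call has 1 to 20 rows; each row is the pose to reach, as a shift and turn from the pose commanded when the call began, along the tool's axes at that moment; what a row does not reach only later rows make up. A row lasts 1/8 s, in which the tool goes at most 62.5 mm and 10.7 degrees, less where a joint would pass 70% of its speed; a pose out of reach is approached as far as the arm can. A call with a gripper value outside its range is refused whole. OPENING is the closure, from -1 (fully open) to 1 (shut), set as the call begins (- or left out, the last holds). The fingers move at their own pace and stop on an object; the grip force is fixed at half the most. Time passes only in rows, so rows that repeat a pose let the fingers close. It gives the time, the measured TCP pose, the force, the opening and the grip force at its end, in the units of the state.
- ctrl.get_obs(): the state, without advancing time (a new reading comes with each control period).
- ctrl.grab_frame(name): name is "scene" or "top" or "wrist"; returns a dict with "frame" (384x512x3 uint8, red, green, blue), "z_map" (384x512 float32, m along the optical axis (not along the pixel's ray), 0 where there is no reading), "camera_matrix" (3x3 intrinsics, pixels), "world_to_cam" (4x4, takes a point from world to camera coordinates). Camera axes: x right, y down, z forward; pixel columns grow to the right and rows downward; lengths in m; the calibration is good to about 2 mm. A picture is of the moment at which its call begins.
- ctrl.finish_job(): hands the job in; it is judged then, once.
The state is a dict: "t": time; "joint_pos": joint angles; "qvel": joint speeds; "joint_torque": joint torques, N m; "tool_pos": TCP position; "tcp_rot": TCP orientation; "wrist_force": force on the tool from outside, world axes, zero at the start; "torque": the same for the moment, N m; "width": finger opening in m; "grasp_force": force on a finger pad.
Only numpy, scipy, OpenCV 4.12 (cv2) and the standard library are available. Lean on these libraries where they do the work, as an engineer would, in place of code of your own. Each camera call takes 0.05 s, during which the arm holds its last target. There are 200 camera calls.

### The job

Fit the wooden bench pin into the holder clamped on the edge of the raised bench top: bring it flat over the holder's narrow steel tongue with its notched nose towards the robot, slide its tail in under the anvil until the hole in its underside, which you cannot see, drops over the locating dowel, then press it down against the two spring plungers until it lies flush on the tongue. Finish while still holding it pressed fully home, as if someone else were about to tighten the clamp screw; do not let go. Leave the pliers, file, calliper and beaker where they are.

Things in the scene. Friction and masses are not known exactly. Their poses are not given: they have to be found in the camera images.
- bench_pin: Pale wooden bench pin (jeweller's filing block), loose, flat on the low bench, 160 long (x) x 64 wide (y), about 130 g. Origin: middle of the underside; +x to the square tail, +z up. Tail half (x 0 to +80): 22 thick, flat top. Nose half (x 0 to -80): top slopes down to 10 thick at the tip, V notch 45 deep, 28 wide. It starts with the tail pointing roughly away from the robot.
- pin_grip (a point): Grip place on the bench pin, x = +5, 11 above its underside. The side faces are upright and parallel, 64 apart, to be pinched across y from above. This place lies above the spring plungers when home; nothing stands beside it there. Axes as the bench pin's.
- pin_hole (a point): Centre of the mouth of the blind round hole in the underside of the bench pin, x = +35 from its origin (towards the tail), on its centre line. 13 diameter, 15 deep. It cannot be seen from above. Axes as the bench pin's.
- pin_tail (a point): Lower edge of the bench pin's square tail end, on its centre line, x = +80 from its origin. Axes as the bench pin's.
- holder: Steel bench-pin holder clamped on the front edge of the raised bench top, fixed. Origin: on the bench top at its front edge, mid-holder; +x points in over the bench top (the way the bench pin slides in), +z up. A tongue 44 wide, 12 thick sticks out over the low bench from x = -10 to -100; its upper face, the seat, is at z = 12. Below it only a clamp 40 wide, x -16 to +46, down to z = -100.
- home (a point): Point on the seat, x = -70, y = 0, z = 12 of the holder, where the bench pin's origin lies when it is home, axes parallel. The last 20 mm of its tail are then under the anvil and its nose sticks out 50 beyond the tongue. Axes as the holder's.
- dowel_foot (a point): Foot of the upright brass locating dowel, on the seat at x = -35, y = 0 of the holder; 10 diameter, 10 tall, its tip tapering to 6 diameter over the last 3. pin_hole meets this point when home; it is 10 above it while the bench pin rides on the dowel's tip, up to 4 above it once dropped on and carried by the plungers. Axes as the holder's.
- anvil_edge (a point): Middle of the anvil's lower front edge. The anvil is a steel bridge (holder x -10 to +16) on two cheeks; the opening is 76 wide and 38 high above the seat, open at the back. The bench pin, 22 thick, riding on the dowel's tip (10), passes with 6 to spare. Anvil top 54 above the seat, with a brass screw head 20 wide in its middle up to 69 above the seat. Axes as the holder's.
- plunger_left (a joint): Brass spring plunger, 8 diameter, in the seat at holder x = -65, y = +14. 0: out, standing 4 mm above the seat, pushing up with 2 N; 0.004: flush with the seat, pushing up with 5 N. It springs back.
- plunger_right (a joint): Its twin at y = -14. The two together need about 10 N (the wood's weight included) to hold the bench pin down flush.
- bench_top: Raised white bench top, 920 wide (y), 260 deep (x), fixed, standing on the low wooden bench. Origin: at the low bench's level under the middle of its front edge; +x points away from the robot; its surface is 120 above the origin and its slab is 36 thick, with drawers below it set back 70 from the edge.
- pliers: Bystander, loose on the low bench: pliers with yellow handles, 160 long (x, jaws to +x), 56 wide, 13 high. Origin under the middle.
- file: Bystander, loose on the low bench: file with a wooden handle, 210 long (x, blade to +x), 20 high. Origin under the joint of handle and blade.
- calliper: Bystander, loose on the raised bench top: steel calliper with a black slider, 210 long (x), 12 high. Origin under its middle.
- beaker: Bystander, loose on the raised bench top: glass beaker 66 in diameter, 85 high. Origin under its middle.

How it is judged:
On the way, in this order (a step that is already met when the one before it is completed fails the run):
1. the tail of the bench pin is in under the anvil, above the seat (x of pin_tail in the frame of holder between -0.006 and 0.04 m and y of pin_tail in the frame of holder between -0.02 and 0.02 m and z of pin_tail in the frame of holder between 0.01 and 0.032 m), for 0.05 s.
2. the bench pin has dropped over the dowel (horizontal distance between pin_hole and dowel_foot below 0.003 m and x of bench_pin in the frame of holder between -0.077 and -0.063 m and y of bench_pin in the frame of holder between -0.006 and 0.006 m and z of pin_hole in the frame of dowel_foot below 0.0065 m), for 0.1 s.
At the end, for the whole second after the job is handed in: The bench pin is over the dowel (3 mm; origin within 7 mm lengthwise, 6 mm sideways of home), flush on the tongue (1.8 mm at hole and middle, tilt under 0.04 rad), still touched by the gripper (over 2 N), pressed on the holder with over 5 N, and at rest (horizontal distance between pin_hole and dowel_foot below 0.003 m and x of bench_pin in the frame of holder between -0.077 and -0.063 m and y of bench_pin in the frame of holder between -0.006 and 0.006 m and z of pin_hole in the frame of dowel_foot between -0.003 and 0.0018 m and z of bench_pin in the frame of holder between 0.009 and 0.0138 m and angle between bench_pin's own z axis and vertical below 0.04 rad and contact force between the fingers and bench_pin above 2 N and contact force between bench_pin and holder above 5 N and linear speed of bench_pin below 0.02 m/s); the arm keeps its last pose, push and grip.
It fails at once if pliers moved more than 20 mm or tipped over (distance of pliers from where it was at the start of the episode above 0.02 m or angle between pliers's own z axis and vertical above 0.5 rad).
It fails at once if file moved more than 20 mm or tipped over (distance of file from where it was at the start of the episode above 0.02 m or angle between file's own z axis and vertical above 0.5 rad).
It fails at once if calliper moved more than 20 mm or tipped over (distance of calliper from where it was at the start of the episode above 0.02 m or angle between calliper's own z axis and vertical above 0.5 rad).
It fails at once if beaker moved more than 20 mm or tipped over (distance of beaker from where it was at the start of the episode above 0.02 m or angle between beaker's own z axis and vertical above 0.5 rad).
It also fails if it takes over 45 s, if anything falls off the work surface, if the arm or the gripper's body presses on something with over 40 N, if the wrist force passes 120 N, or if a joint passes its speed limit or range.

## Working session

There is one attempt and no reset: what is moved stays moved. The work goes in short steps, Python scripts to look and compute and a shell command to move; the robot and the scene stay as the last step left them, time stands still between calls to the robot, and variables do not carry over. Pictures are saved under pics/ and viewed, at most 10 in all, crops included, and the job is handed in when it is done.

```bash
mkdir -p pics; ls; python3 - <<'E'
from bench import ctrl
import cv2,numpy as np
o=ctrl.get_obs();print(o)
for n in("top","scene"):
    f=ctrl.grab_frame(n);np.savez(f"pics/{n}0.npz",**f)
    cv2.imwrite(f"pics/{n}0.png",f["frame"][...,::-1]);print(n,f["camera_matrix"],f["world_to_cam"])
E
```

```text
pics
{'t': 0.0, 'joint_pos': array([ 1.23687238,  0.47780811,  0.02235639,  1.55646777, -0.0114905 ,
        1.10932247, -0.08308143]), 'qvel': array([ 5.07500266e-05, -7.17686978e-04,  7.20146856e-04, -1.18465715e-03,
        1.01867554e-03,  1.01545914e-03, -9.39614023e-04]), 'joint_torque': array([-1.63935107e-03, -5.96456265e+01,  1.60741836e+00, -2.81199056e+01,
        1.24703109e-02,  9.26051434e-03,  1.25069900e-05]), 'tool_pos': array([ 0.15101518, -0.6574049 ,  0.30291367]), 'tcp_rot': array([-3.13972193e+00,  1.56434329e-04,  2.25853540e-01]), 'wrist_force': array([-0.1798976 ,  0.59563403,  0.42804371]), 'torque': array([-0.02595573,  0.0241758 , -0.03202358]), 'grasp_force': 0.0, 'width': 0.08548735453236239}
top [[463.01612109   0.         253.08554888]
 [  0.         463.01612109 193.58235404]
 [  0.           0.           1.        ]] [[-0.01467565 -0.99980686  0.01307134 -0.00975618]
 [-0.99143083  0.01285312 -0.1299989   0.58354307]
 [ 0.12980578 -0.01486715 -0.99142797  1.0427617 ]
 [ 0.          0.          0.          1.        ]]
scene [[399.39639696   0.         258.25836763]
 [  0.         399.39639696 189.86500743]
 [  0.           0.           1.        ]] [[ 0.42162261  0.90673156 -0.00850044 -0.23196437]
 [ 0.53311933 -0.25545732 -0.80655151 -0.19222762]
 [-0.73349721  0.3355286  -0.5911027   1.36943532]
 [ 0.          0.          0.          1.        ]]
```

View pics/top0.png

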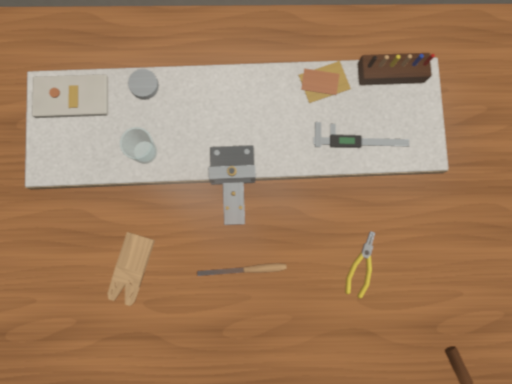

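View pics/scene0.png

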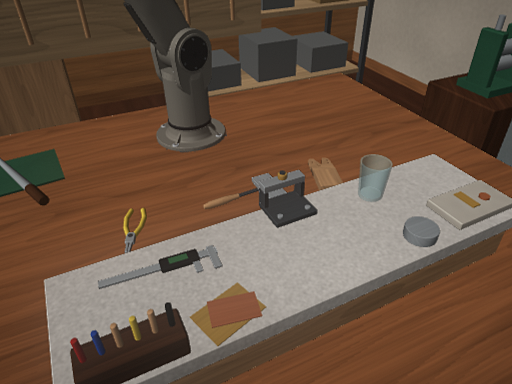

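The top view shows the pin at about (131,268), tail up at (140,240). The tongue is at (234,205), the anvil at (232,175), the file at (240,270), the pliers at (362,265) and the beaker at (140,147).

```bash
cat > h.py <<'E'
import numpy as np,cv2
def cloud(f):
    z=f["z_map"];K=f["camera_matrix"];T=f["world_to_cam"]
    v,u=np.indices(z.shape)
    P=np.stack([(u-K[0,2])/K[0,0]*z,(v-K[1,2])/K[1,1]*z,z],-1)
    return (P-T[:3,3])@T[:3,:3]
def rays(f,uv,h):
    K=f["camera_matrix"];T=f["world_to_cam"];R=T[:3,:3];c=-R.T@T[:3,3]
    uv=np.atleast_2d(uv).astype(float)
    d=np.c_[(uv-K[[0,1],[2,2]])/K[[0,1],[0,1]],np.ones(len(uv))]@R
    return c+d*((h-c[2])/d[:,2])[:,None]
def rect(f,W,h0,h1,box,tag):
    u0,v0,u1,v1=box;m=np.zeros(W.shape[:2],np.uint8)
    s=W[v0:v1,u0:u1,2];m[v0:v1,u0:u1]=(s>h0)&(s<h1)
    n,l,st,_=cv2.connectedComponentsWithStats(m);k=1+np.argmax(st[1:,4]);m=(l==k)
    P=W[m];r=cv2.minAreaRect((P[:,:2]*1000).astype(np.float32))
    print(tag,m.sum(),"z med %.4f"%np.median(P[:,2]),"rect",np.round(r[0],1),np.round(r[1],1),round(r[2],1),"\n",np.round(cv2.boxPoints(r),1).tolist());return P
E
python3 - <<'E'
import numpy as np;from h import *
f=np.load("pics/top0.npz");W=cloud(f)
for p in [(131,260),(60,300),(234,205),(220,100),(232,175),(231,171),(345,141),(140,147)]:print(p,W[p[1],p[0]].round(4))
rect(f,W,.006,.04,(95,220,165,315),"pin")
rect(f,W,.018,.04,(95,220,165,315),"pin tailtop")
rect(f,W,.125,.15,(215,186,255,235),"tongue")
rect(f,W,.17,.21,(195,150,270,190),"anvil")
rect(f,W,.105,.125,(30,60,440,190),"benchtop")
rect(f,W,.008,.04,(190,255,295,285),"file")
rect(f,W,.13,.3,(110,115,170,175),"beaker")
E
```

```text
(131, 260) [0.4339 0.2675 0.0207]
(60, 300) [3.437e-01 4.359e-01 4.000e-04]
(234, 205) [0.5473 0.0245 0.1307]
(220, 100) [0.7826 0.0536 0.1195]
(232, 175) [0.6008 0.0262 0.1955]
(231, 171) [0.6082 0.028  0.1998]
(345, 141) [ 0.6837 -0.2176  0.1308]
(140, 147) [0.6777 0.2277 0.122 ]
pin 1858 z med 0.0197 rect [413.8 271.4] [ 65.1 160.3] 72.4 
 [[327.5, 264.6000061035156], [480.3999938964844, 216.1999969482422], [500.0, 278.20001220703125], [347.20001220703125, 326.70001220703125]]
pin tailtop 1140 z med 0.0213 rect [436.1 264.5] [ 64.8 113.5] 72.5 
 [[372.29998779296875, 250.60000610351562], [480.5, 216.60000610351562], [499.8999938964844, 278.29998779296875], [391.70001220703125, 312.3999938964844]]
tongue 794 z med 0.1311 rect [548.3  25. ] [82.2 44. ] 1.7 
 [[506.5, 45.79999923706055], [507.8999938964844, 1.7999999523162842], [590.0, 4.300000190734863], [588.7000122070312, 48.29999923706055]]
anvil 641 z med 0.1854 rect [609.9  26.8] [26.5 95. ] 1.5 
 [[595.5, 73.9000015258789], [597.9000244140625, -21.0], [624.4000244140625, -20.399999618530273], [622.0, 74.5999984741211]]
benchtop 38029 z med 0.1193 rect [736.8  15.5] [263.3 914.4] 1.6 
 [[592.5, 468.8999938964844], [618.0, -445.20001220703125], [881.2000122070312, -437.8999938964844], [855.5999755859375, 476.20001220703125]]
file 539 z med 0.0136 rect [407.9  10.2] [ 19.6 206.8] 3.5 
 [[391.79998779296875, 112.80000305175781], [404.5, -93.5999984741211], [424.0, -92.4000015258789], [411.29998779296875, 114.0]]
beaker 800 z med 0.1817 rect [667.7 216.9] [64.6 64.3] 89.5 
 [[635.2000122070312, 184.8000030517578], [699.5, 184.3000030517578], [700.0999755859375, 248.89999389648438], [635.7999877929688, 249.5]]
```

```bash
cat >> h.py <<'E'
from scipy.spatial.transform import Rotation as Ro
def shift(o,*targets):
    R=Ro.from_euler("xyz",o["tcp_rot"]).as_matrix();yaw=np.arctan2(R[1,0],R[0,0])
    for p,y in targets: print("to",p,y,"->",(R.T@(np.array(p)-o["tool_pos"])).round(4),"turn",round((yaw-y+np.pi)%(2*np.pi)-np.pi,4))
E
python3 - <<'E'
from h import *;from bench import ctrl
shift(ctrl.get_obs(),((.5,-.2,.3),0),((.4186,.2699,.22),-.307))
E
```

```text
to (0.5, -0.2, 0.3) 0 -> [ 0.4425 -0.3677  0.0036] turn 0.2258
to (0.4186, 0.2699, 0.22) -0.307 -> [ 0.4684 -0.8438  0.0843] turn 0.5328
```

```bash
python3 -m crank '[[[0.4425,-0.3677,0],0.1],[[0.4425,-0.3677,0],0.2],[[0.4425,-0.3677,0],0.226],[[0.4425,-0.3677,0],0.226],[[0.4425,-0.3677,0],0.226],[[0.4425,-0.3677,0],0.226],[[0.4425,-0.3677,0],0.226],[[0.4425,-0.3677,0],0.226],[[0.4425,-0.3677,0],0.226],[[0.4425,-0.3677,0],0.226],[[0.4684,-0.8438,0.08],0.35],[[0.4684,-0.8438,0.08],0.45],[[0.4684,-0.8438,0.08],0.533],[[0.4684,-0.8438,0.08],0.533],[[0.4684,-0.8438,0.08],0.533],[[0.4684,-0.8438,0.08],0.533],[[0.4684,-0.8438,0.08],0.533],[[0.4684,-0.8438,0.08],0.533],[[0.4684,-0.8438,0.08],0.533],[[0.4684,-0.8438,0.08],0.533]]' -1
python3 - <<'E'
from h import *;from bench import ctrl
o=ctrl.get_obs();print(o)
f=ctrl.grab_frame("wrist");cv2.imwrite("pics/w1.png",f["frame"][...,::-1]);np.savez("pics/w1.npz",**f)
W=cloud(f);rect(f,W,.006,.04,(0,0,512,384),"pin");rect(f,W,.018,.04,(0,0,512,384),"tail")
shift(o,((.4186,.2699,.074),-.307))
E
```

```text
t: 2.6
tool_pos: [0.4191, 0.2678, 0.2235]
tcp_rot: [3.14, 0.0, -0.309]
wrist_force: [0.7, 0.1, 0.4]
width: 0.0854
grasp_force: 0.0
{'t': 2.6, 'joint_pos': array([-0.31954329,  0.32256245, -0.4435514 ,  2.02643568,  0.1861183 ,
        0.83204036, -2.7485825 ]), 'qvel': array([ 0.02021592, -0.01072574,  0.01148827,  0.00554822, -0.00236798,
       -0.00139777, -0.0034577 ]), 'joint_torque': array([-1.39780127e+00, -4.23249936e+01, -3.89827251e+00, -2.31045735e+01,
       -6.07022597e-02, -6.11817883e-02, -1.66991277e-02]), 'tool_pos': array([0.41912521, 0.26783574, 0.2235478 ]), 'tcp_rot': array([ 3.14000785e+00,  1.52943231e-05, -3.08560396e-01]), 'wrist_force': array([0.71294294, 0.12383028, 0.39236527]), 'torque': array([-0.05726009,  0.04923006, -0.00577836]), 'grasp_force': 0.0, 'width': 0.08536910232493394}
pin 11340 z med 0.0221 rect [411.3 271. ] [ 64.2 159.9] 72.5 
 [[325.5, 264.3999938964844], [478.0, 216.5], [497.20001220703125, 277.70001220703125], [344.70001220703125, 325.6000061035156]]
tail 9077 z med 0.0224 rect [432.6 264.3] [ 64.1 115.2] 72.6 
 [[368.1000061035156, 251.0], [478.0, 216.5], [497.20001220703125, 277.70001220703125], [387.29998779296875, 312.20001220703125]]
to (0.4186, 0.2699, 0.074) -0.307 -> [-0.0011 -0.002   0.1495] turn -0.0016
```

View pics/w1.png

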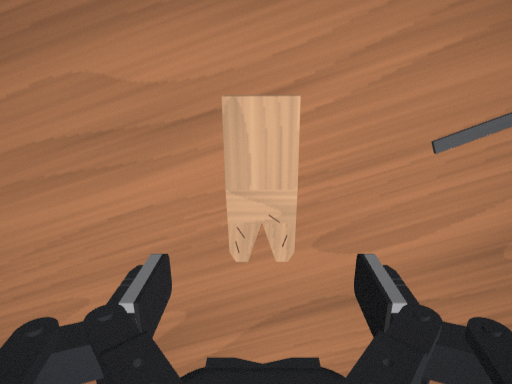

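The pin is centred at (262,180), tail up, between the open fingers and clear of the file (435,147). Next I descend and close.

```bash
python3 -m crank '[[[-0.002,-0.0015,0.06],0],[[-0.002,-0.0015,0.11],0],[[-0.002,-0.0015,0.135],0],[[-0.002,-0.0015,0.148],0],[[-0.002,-0.0015,0.148],0],[[-0.002,-0.0015,0.148],0]]' && python3 -m crank '[[[0,0,0],0],[[0,0,0],0],[[0,0,0],0],[[0,0,0],0],[[0,0,0],0],[[0,0,0],0],[[0,0,0],0],[[0,0,0],0]]' 1
```

```text
t: 3.4
tool_pos: [0.4181, 0.2715, 0.077]
tcp_rot: [-3.14, -0.001, -0.308]
wrist_force: [0.4, 0.5, 1.2]
width: 0.0856
grasp_force: 0.0
t: 4.4
tool_pos: [0.4178, 0.2716, 0.0772]
tcp_rot: [-3.141, -0.001, -0.307]
wrist_force: [-1.7, -2.6, 9.9]
width: 0.0623
grasp_force: 64.4
```

```bash
python3 - <<'E'
from h import *;from bench import ctrl
shift(ctrl.get_obs(),((.4178,.2716,.28),-.307),((.5021,.0237,.28),.028))
E
```

```text
to (0.4178, 0.2716, 0.28) -0.307 -> [ 3.000e-04 -2.000e-04 -2.028e-01] turn -0.0005
to (0.5021, 0.0237, 0.28) 0.028 -> [ 0.1556  0.2106 -0.2027] turn -0.3355
```

```bash
python3 -m crank '[[[0,0,-0.03],0],[[0,0,-0.08],0],[[0,0,-0.14],0],[[0,0,-0.203],0],[[0,0,-0.203],0],[[0.03,0.04,-0.203],-0.06],[[0.06,0.08,-0.203],-0.13],[[0.09,0.12,-0.203],-0.2],[[0.12,0.165,-0.203],-0.27],[[0.15,0.203,-0.203],-0.335],[[0.155,0.21,-0.203],-0.335],[[0.155,0.21,-0.203],-0.335],[[0.155,0.21,-0.203],-0.335],[[0.155,0.21,-0.203],-0.335]]'
python3 - <<'E'
from h import *;from bench import ctrl
o=ctrl.get_obs();print(o["t"],o["tool_pos"],o["tcp_rot"],o["wrist_force"],o["torque"],o["width"])
for n in("wrist","top","scene"):
    f=ctrl.grab_frame(n);cv2.imwrite(f"pics/{n}2.png",f["frame"][...,::-1]);np.savez(f"pics/{n}2.npz",**f)
E
python3 -c "
import cv2,numpy as np
cv2.imwrite('pics/c2.png',np.hstack([cv2.resize(cv2.imread('pics/wrist2.png'),(400,300)),cv2.resize(cv2.imread('pics/scene2.png')[80:290,180:460],(400,300))]))"
```

```text
t: 6.15
tool_pos: [0.5012, 0.0259, 0.2788]
tcp_rot: [-3.141, 0.0, 0.03]
wrist_force: [-0.4, -0.2, -1.1]
width: 0.0625
grasp_force: 67.5
6.15 [0.50117249 0.02585907 0.27884873] [-3.14131216e+00  1.39319770e-04  3.02367635e-02] [-0.36640975 -0.21322563 -1.0888203 ] [ 0.04799663 -0.00872706  0.01171222] 0.06245244008217068
```

View pics/c2.png

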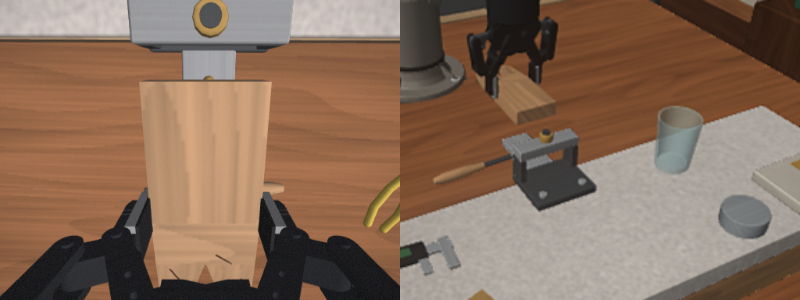

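The wrist view shows the pin held straight, with its tail edge at row 80 of the half-size picture. The dowel tip peeks out at (208,78), and the anvil lies ahead with its screw at (210,15). Now I measure the pin and holder in this one view.

```bash
python3 - <<'E'
from h import *
f=np.load("pics/wrist2.npz");W=cloud(f)
X=W.reshape(-1,3)
# pin top: flat tail half
m=(X[:,2]>.21)&(X[:,2]<.24)&(X[:,0]>.505)&(X[:,0]<.575)&(abs(X[:,1]-.025)<.03);P=X[m]
A=np.linalg.lstsq(np.c_[P[:,0]-.5,P[:,1]-.025,np.ones(len(P))],P[:,2],rcond=None)[0];print("pin top plane slope x,y, z at(.5,.025)",A.round(4),m.sum())
rect(f,W,.2,.245,(150,90,370,290),"pin top")
rect(f,W,.17,.193,(0,0,512,80),"anvil")
rect(f,W,.12,.14,(225,50,310,110),"tongue")
g=np.load("pics/top2.npz");V=cloud(g);
rect(g,V,.18,.193,(195,150,270,190),"anvil-top-cam")
E
```

```text
pin top plane slope x,y, z at(.5,.025) [-0.005  -0.0044  0.2242] 23708
pin top 31186 z med 0.2241 rect [533.5  26.6] [82.8 90. ] 1.6 
 [[490.79998779296875, 70.5], [493.29998779296875, -19.5], [576.0999755859375, -17.299999237060547], [573.7000122070312, 72.69999694824219]]
anvil 10382 z med 0.1865 rect [606.1  26.1] [23.7 96.5] 1.6 
 [[592.9000244140625, 73.9000015258789], [595.5999755859375, -22.5], [619.2999877929688, -21.799999237060547], [616.5, 74.5999984741211]]
tongue 3038 z med 0.1326 rect [584.2  25.6] [25.5 54.4] 1.7 
 [[570.5999755859375, 52.400001525878906], [572.2999877929688, -2.0], [597.7000122070312, -1.2000000476837158], [596.0999755859375, 53.099998474121094]]
anvil-top-cam 137 z med 0.1852 rect [612.8  52.7] [18.6 41.2] 1.7 
 [[602.9000244140625, 73.0], [604.0999755859375, 31.899999618530273], [622.7999877929688, 32.400001525878906], [621.5999755859375, 73.5999984741211]]
```

```bash
python3 - <<'E'
from h import *
f=np.load("pics/wrist2.npz");X=cloud(f).reshape(-1,3)
def ed(lo,hi,z0,z1,t):
    m=(X[:,0]>lo)&(X[:,0]<hi)&(X[:,2]>z0)&(X[:,2]<z1)&(abs(X[:,1]-.025)<.06);p=X[m]
    print(t,"y %.4f %.4f mid %.4f  x %.4f %.4f"%(p[:,1].min(),p[:,1].max(),(p[:,1].min()+p[:,1].max())/2,p[:,0].min(),p[:,0].max()))
ed(.53,.54,.215,.235,"pin");ed(.55,.56,.215,.235,"pin");ed(.564,.57,.215,.235,"pin")
ed(.5,.6,.215,.235,"pin tail")
ed(.572,.59,.130,.135,"tongue");ed(.6,.612,.18,.19,"anvil")
m=(X[:,0]>.56)&(X[:,0]<.585)&(X[:,2]>.138)&(X[:,2]<.146)&(abs(X[:,1]-.025)<.02);print("dowel",m.sum(),X[m].mean(0) if m.any() else 0)
E
```

```text
pin y -0.0053 0.0592 mid 0.0269  x 0.5300 0.5400
pin y -0.0049 0.0597 mid 0.0274  x 0.5500 0.5600
pin y -0.0045 0.0601 mid 0.0278  x 0.5640 0.5700
pin tail y -0.0191 0.0708 mid 0.0258  x 0.5000 0.5757
tongue y 0.0035 0.0472 mid 0.0253  x 0.5720 0.5900
anvil y -0.0222 0.0744 mid 0.0261  x 0.6000 0.6120
dowel 47 [0.5728024  0.02543288 0.14099366]
```

```bash
python3 -m crank '[[[0,0.0025,0.02],0],[[0,0.0025,0.045],0],[[0,0.0025,0.0566],0],[[0,0.0025,0.0566],0],[[0,0.0025,0.0566],0],[[0,0.0025,0.0566],0]]'
python3 - <<'E'
from h import *;from bench import ctrl
f=ctrl.grab_frame("wrist");cv2.imwrite("pics/wrist3.png",f["frame"][...,::-1]);X=cloud(f).reshape(-1,3);np.savez("pics/wrist3.npz",**f)
def ed(lo,hi,z0,z1,t):
    m=(X[:,0]>lo)&(X[:,0]<hi)&(X[:,2]>z0)&(X[:,2]<z1)&(abs(X[:,1]-.025)<.06);p=X[m]
    print(t,m.sum(),"z %.4f"%np.median(p[:,2]),"y %.4f %.4f mid %.4f  x %.4f %.4f"%(p[:,1].min(),p[:,1].max(),(p[:,1].min()+p[:,1].max())/2,p[:,0].min(),p[:,0].max()))
ed(.53,.54,.155,.175,"pin");ed(.564,.57,.155,.175,"pin");ed(.53,.585,.155,.175,"pin tail")
ed(.58,.59,.130,.135,"tongue");ed(.597,.612,.18,.19,"anvil");ed(.57,.63,.18,.19,"anvil")
o=ctrl.get_obs();print(o["t"],o["tool_pos"],o["tcp_rot"],o["wrist_force"])
E
```

```text
t: 7.05
tool_pos: [0.5021, 0.022, 0.2231]
tcp_rot: [-3.142, -0.002, 0.028]
wrist_force: [-0.4, 0.6, -1.1]
width: 0.0623
grasp_force: 67.4
pin 3420 z 0.1684 y -0.0095 0.0550 mid 0.0228  x 0.5300 0.5400
pin 2598 z 0.1685 y -0.0087 0.0558 mid 0.0236  x 0.5640 0.5700
pin tail 18290 z 0.1684 y -0.0095 0.0560 mid 0.0233  x 0.5300 0.5767
tongue 2052 z 0.1326 y 0.0035 0.0476 mid 0.0256  x 0.5800 0.5900
anvil 9747 z 0.1866 y -0.0217 0.0741 mid 0.0262  x 0.5970 0.6081
anvil 13336 z 0.1865 y -0.0217 0.0741 mid 0.0262  x 0.5930 0.6081
7.1 [0.50202925 0.02192275 0.2230345 ] [-3.14158084e+00 -1.41779735e-03  2.77256334e-02] [ 1.14329096 -0.34579735 -1.30252012]
```

```bash
python3 -m crank '[[[0,-0.0015,0.001],0],[[0.008,-0.0015,0.001],0],[[0.016,-0.0015,0.001],0],[[0.024,-0.0015,0.001],0],[[0.032,-0.0015,0.001],0],[[0.038,-0.0015,0.001],0],[[0.038,-0.0015,0.001],0],[[0.038,-0.0015,0.001],0],[[0.038,-0.0015,0.001],0]]'
python3 - <<'E'
from h import *;from bench import ctrl
f=ctrl.grab_frame("wrist");cv2.imwrite("pics/wrist4.png",f["frame"][...,::-1]);X=cloud(f).reshape(-1,3);np.savez("pics/wrist4.npz",**f)
def ed(lo,hi,z0,z1,t):
    m=(X[:,0]>lo)&(X[:,0]<hi)&(X[:,2]>z0)&(X[:,2]<z1)&(abs(X[:,1]-.025)<.06);p=X[m]
    print(t,m.sum(),"z %.4f"%np.median(p[:,2]),"y %.4f %.4f mid %.4f  x %.4f %.4f"%(p[:,1].min(),p[:,1].max(),(p[:,1].min()+p[:,1].max())/2,p[:,0].min(),p[:,0].max()))
ed(.566,.57,.155,.175,"pin");ed(.576,.582,.155,.175,"pin");ed(.58,.63,.18,.19,"anvil")
o=ctrl.get_obs();print(o["t"],o["tool_pos"],o["tcp_rot"],o["wrist_force"],o["torque"])
E
```

```text
t: 8.22
tool_pos: [0.5393, 0.0244, 0.2213]
tcp_rot: [3.142, 0.0, 0.028]
wrist_force: [-0.5, 0.1, -0.1]
width: 0.0623
grasp_force: 67.4
pin 1345 z 0.1665 y -0.0068 0.0571 mid 0.0251  x 0.5660 0.5700
pin 2139 z 0.1665 y -0.0069 0.0574 mid 0.0253  x 0.5760 0.5820
anvil 19745 z 0.1865 y -0.0215 0.0744 mid 0.0265  x 0.5936 0.6215
8.275 [0.53930653 0.02437839 0.22131288] [3.14147676e+00 1.40074054e-04 2.78204778e-02] [-0.10578979 -0.24426711 -1.34075217] [0.0642704  0.01226582 0.01797635]
```

```bash
python3 -m crank '[[[0,0,0.002],0],[[0,0,0.004],0],[[0,0,0.005],0],[[0,0,0.005],0],[[0,0,0.005],0],[[0,0,0.005],0]]'
```

```text
t: 9.02
tool_pos: [0.5396, 0.0244, 0.2164]
tcp_rot: [-3.142, -0.0, 0.028]
wrist_force: [0.8, 0.4, -0.5]
width: 0.0624
grasp_force: 67.4
```

```bash
python3 -m crank '[[[0,0,0.001],0],[[0,0,0.002],0],[[0,0,0.0025],0],[[0,0,0.0025],0],[[0,0,0.0025],0]]'
python3 -m crank '[[[0,0,0.001],0],[[0,0,0.0015],0],[[0,0,0.002],0],[[0,0,0.002],0],[[0,0,0.002],0]]'
```

```text
t: 9.65
tool_pos: [0.5395, 0.0244, 0.2138]
tcp_rot: [3.142, -0.0, 0.028]
wrist_force: [0.8, 0.3, -1.7]
width: 0.062
grasp_force: 67.4
t: 10.28
tool_pos: [0.5397, 0.0244, 0.212]
tcp_rot: [3.142, -0.0, 0.028]
wrist_force: [-1.2, 0.5, 3.8]
width: 0.0622
grasp_force: 68.0
```

```bash
python3 -m crank '[[[0,0,0.001],0],[[0,0,0.002],0],[[0,0,0.002],0],[[0,0,0.002],0]]'
python3 -m crank '[[[0,0,0.001],0],[[0,0,0.0015],0],[[0,0,0.0015],0],[[0,0,0.0015],0]]'
```

```text
t: 10.78
tool_pos: [0.5397, 0.0244, 0.2102]
tcp_rot: [3.142, -0.0, 0.028]
wrist_force: [-2.0, -0.5, 6.6]
width: 0.0623
grasp_force: 68.3
t: 11.28
tool_pos: [0.5397, 0.0245, 0.2093]
tcp_rot: [3.141, -0.001, 0.028]
wrist_force: [-4.9, -0.9, 13.3]
width: 0.0623
grasp_force: 69.0
```

```bash
python3 -m crank '[[[-0.0007,0,0.001],0],[[-0.0007,0,0.001],0],[[-0.0007,0,0.001],0],[[-0.0007,0,0.001],0]]'
python3 - <<'E'
from h import *;from bench import ctrl
f=ctrl.grab_frame("wrist");cv2.imwrite("pics/wrist5.png",f["frame"][...,::-1]);X=cloud(f).reshape(-1,3)
m=(X[:,2]>.145)&(X[:,2]<.165)&(X[:,0]>.552)&(X[:,0]<.582)&(abs(X[:,1]-.025)<.025);P=X[m]
A=np.linalg.lstsq(np.c_[P[:,0]-.5692,P[:,1]-.025,np.ones(len(P))],P[:,2],rcond=None)[0];print("slope",A.round(4),"bottom above seat at hole",A[2]-.022-.1325,m.sum())
o=ctrl.get_obs();print(o["t"],o["tool_pos"],o["tcp_rot"],o["wrist_force"],o["torque"])
E
```

```text
t: 11.78
tool_pos: [0.5396, 0.0244, 0.2092]
tcp_rot: [3.141, -0.002, 0.028]
wrist_force: [-6.4, -1.7, 19.8]
width: 0.0622
grasp_force: 69.7
slope [ 0.0027 -0.0013  0.1546] bottom above seat at hole 7.062414651806681e-05 7721
11.825 [0.5395625  0.02445601 0.2092419 ] [ 3.14126803e+00 -2.10800119e-03  2.74897259e-02] [-5.45225959 -1.45844292 20.13449474] [-0.1105685  1.2651439  0.0503298]
```

View pics/wrist5.png

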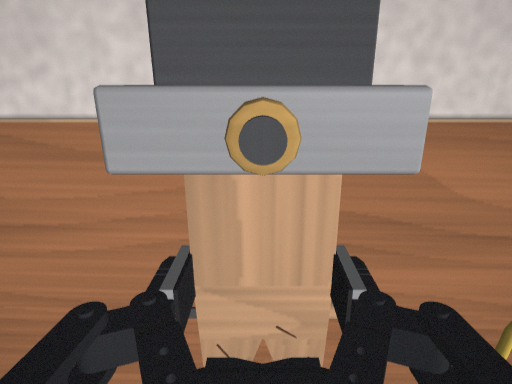

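```bash
python3 -m crank '[[[0,0,0],0],[[0,0,0],0],[[0,0,0],0],[[0,0,0],0]]'
```

```text
t: 12.32
tool_pos: [0.5396, 0.0244, 0.2092]
tcp_rot: [3.141, -0.002, 0.028]
wrist_force: [-6.3, -1.1, 19.6]
width: 0.0622
grasp_force: 69.7
```

The pin is centred under the anvil, with its tail under the edge at row 173 and columns 187–342. It is flush and still gripped, and the push is steady at about 20 N, so I hand the job in.

```bash
python3 -c "
from bench import ctrl
print(ctrl.finish_job())"
```

```text
the job is handed in; nothing more can be done
None
```

The bench pin is over the dowel and flush on the tongue (about 0.1 mm by the wrist camera), held gripped with a steady push of about 20 N; I handed the job in at about 12.3 s, and no verdict was returned.

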